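# Scoop the polished ball out of the offcuts

### The job

With the open wire scoop (not the solid-bottomed one beside it), scoop the large steel ball out of the working bay of the blue tote, letting the two small offcut slugs drop back between the wires so that they stay in that bay. Then stand the scoop level on the floor of the empty clean bay next to it, with the ball still resting in the scoop, and let go. Do not touch the ball with the fingers.

Things in the scene. Friction and masses are not known exactly. Their poses are not given: they have to be found in the camera images.
- tote: Blue tote fixed to the table, 265 (x) x 327 (y) x 50 mm high, open top, walls and floor 5 mm. Origin: centre of underside; z up, x away from the robot, along both bays. A wall at y = 0 parts the working bay (ball, slugs; y 2.5 to 158.5 mm) from the empty clean bay (y -158.5 to -2.5 mm); both x -127.5 to 127.5 mm, floor at z = 5 mm.
- scoop: Loose 250 g wire scoop. Origin: underside, below the grip; z up, x to the open mouth. Black grip block 24 (x) x 40 (y) mm, z 73 to 123, centred. Bed: four 3 mm wires flat on the ground from back plate (x -32, 96 wide, 30 high) to free tips (x 50), y +-12, +-36 at the back, +-9, +-26 at the tips. Side wires y +-46, z 17, x to 30. Under z 70 open ahead of the back. Not its solid-bottomed twin.
- ball: Loose smooth slippery steel ball, 36 mm diameter, 140 to 220 g, free to roll. Origin: its centre. Starts in the far half of the working bay. The scoop's wires slide along the floor under it; it rolls ahead of the tips until the far wall stops it, then rides about 1 mm up over the tips and sits between two wires. Once lifted it settles towards the back plate, where the wires are wider apart.
- slug_a: Loose steel offcut, an upright cylinder 10 mm diameter and 10 mm high, 10 g, on the floor of the working bay to the +y side of the ball. Origin: centre of its underside.
- slug_b: The same as slug_a, on the -y side of the ball.

How it is judged:
By the outcome, as a careful person would: the job done as asked, in the order asked, and still so for the second after the job is handed in, with the robot touching nothing.
It also fails if it takes over 51 s, if anything falls off the work surface, if the arm or the gripper's body presses on something with over 40 N, if the wrist force passes 120 N, or if a joint passes its speed limit or range.

### The arm

A 6-joint arm with a two-finger parallel gripper is mounted at the origin on the work surface. World frame = base frame: x ahead of the robot, y to its left, z up, the work surface at z = 0. Lengths are in mm, angles in rad, forces in N, time in s.
With the tool pointing down it reaches from about 350 to 975 mm from the base axis. Payload 7.1 kg.
Tool frame: the origin (TCP) lies midway between the tips of the shut fingers; the grasp point (between the pads) lies 19 mm behind it (ctrl.grip_depth is the distance from the TCP to the grasp point, in mm); z points along the fingers, y is the line along which they close (so a half turn about z gives the same grasp; the last joint's range is limited). The gripper opens to 88 mm and grips with 3 to 60 N. Pads are 20 mm wide; open, the fingers measure 115 mm over their backs; the gripper's body (75 mm by 178 mm) begins 61 mm behind the grasp point.
Start: joints at [-1.152, 0.423, 1.63, -0, 1.089, -0.019], TCP at [264.982, -566.029, 222.675] pointing down, gripper open.
Joint ranges: [-3, 3], [-0.9, 2.11], [0.09, 2.58], [-1.31, 4.45], [0.11, 2.69], [-2.54, 2.54]. Speed limits (rad/s): [2.39, 2.39, 3.01, 3.14, 3.14, 3.14].

### API

Orientations are given as a rotation vector (axis times angle).
In Python, from workcell import ctrl, cams gives the robot as it stands.
- The arm moves only by the tool move_arm, never from a script. Its argument "steps" is a list of rows, each a list of 3 entries, a list of its own where there are three numbers: the shift along the tool's x, y, z in units of 25 mm (1.0 is 25 mm), then the turn about the tool's z in units of 5 degrees (1.0 is 5 degrees), then the closure, from 0 (fully open) to 1 (shut). A call has 1 to 20 rows; each row shifts and turns the commanded pose from where the row before left it, along the tool's axes as they then stand; what a row does not reach is not made up. A row lasts 1/12 s, in which the tool goes at most 41.7 mm and 7.16 degrees, less where a joint would pass 70% of its speed; a pose out of reach is approached as far as the arm can. A call is refused whole if a number of a shift passes 1 or a number of a turn 1, either way. A call with a gripper value outside its range is refused whole. The fingers move at their own pace and stop on an object; the grip force is fixed at half the most. Time passes only in rows, so rows that do not move let the fingers close. It gives the time, the measured TCP pose, the force, the opening and the grip force at its end, in the units of the state.
- ctrl.get_obs(): the state, without advancing time (a new reading comes with each control period).
- cams.get_image(name): name is "scene" or "top" or "wrist"; returns a dict with "image" (400x640x3 uint8, red, green, blue), "camera_matrix" (3x3 intrinsics, pixels), "xyz" and "rotation" of the camera in the world; the wrist camera has in their place "mount" (4x4, takes a point from camera to tool coordinates, whose origin is the TCP and whose axes are the flange's). Camera axes: x right, y down, z forward; pixel columns grow to the right and rows downward; lengths in mm; the calibration is good to about 2 mm. A picture is of the moment at which its call begins: read the wrist's pose just before it. There is no depth.
- ctrl.close_job(): hands the job in; it is judged then, once.
Trained networks look in the newest picture that a camera, given by its name, has taken for a name from the list of things; names that differ only in an ending like _2 or _b are one class to them, and where a whole thing is asked for, a point or a joint stands for the part that bears it (a point fixed in the world has none). Each returns a list of dicts, best first, with "p" (0 to 1); they miss things now and then, are a little off and sometimes report something else, mostly with a low value. They report only what shows in the picture. A call takes as long as a camera call.
- cams.boxes_of(camera, thing): "rect" ([centre column, centre row, width, height] in pixels, round what is visible of it).
- cams.cut_out(camera, thing): "pixels" (400x640 bool, what is visible of it) and "rect" ([centre column, centre row, width, height] in pixels, round what is visible of it).
The state is a dict: "t": time; "qpos": joint angles; "qvel": joint speeds; "joint_torque": joint torques, N m; "ee_pos": TCP position; "orientation": TCP orientation; "ft_force": force on the tool from outside, world axes, zero at the start; "moment": the same for the moment, N m; "width": finger opening in mm; "grasp_force": force on a finger pad.
Only numpy, scipy, OpenCV 4.12 (cv2) and the standard library are available. Lean on these libraries where they do the work, as an engineer would, in place of code of your own. Each camera call takes 0.05 s, during which the arm holds its last target. There are 200 camera calls.

## Working session

There is one attempt and no reset: what is moved stays moved. The work goes in short steps, Python scripts to look and compute and a tool call to move; the robot and the scene stay as the last step left them, time stands still between calls to the robot, and variables do not carry over. Pictures are saved under pics/ and viewed, at most 10 in all, crops included, and the job is handed in when it is done.

Besides the shell and the picture viewer there is one more tool, called after ">>>" as name(argument=value, ...), one argument or row to a line, values as JSON. move_arm: Moves the arm, as the interface text tells. Its arguments: {"type":"object","properties":{"steps":{"type":"array"}},"required":["steps"]}

```bash
ls; mkdir -p pics; python3 - <<'E'
from workcell import ctrl,cams
import cv2,numpy as np
o=ctrl.get_obs();print(o['t'],o['ee_pos'],o['orientation'],o['width'])
ims=[]
for c in ['top','scene']:
    d=cams.get_image(c);ims.append(d['image']);print(c,d['camera_matrix'],d['xyz'],d['rotation'])
    for n in ['tote','scoop','ball','slug_a']:
        print(n,[(round(r['p'],2),np.round(r['rect'],1).tolist()) for r in cams.boxes_of(c,n)])
    cv2.imwrite(f'pics/{c}0.png',d['image'][:,:,::-1])
E
```

```text
pics
0.0 [ 264.7742656  -565.55392131  221.9251249 ] [-3.06521036e+00 -6.81843136e-01  4.12416204e-04] 88.07949457442935
top [[467.68972722   0.         330.04027608]
 [  0.         467.68972722 200.04676953]
 [  0.           0.           1.        ]] [ 424.29843091  -46.696897   1175.84966581] [-2.1740408   2.13871152 -0.09132972]
tote []
scoop [(0.91, [454.7, 244.7, 43.8, 40.0])]
ball []
slug_a []
scene [[371.7399235    0.         320.07082414]
 [  0.         371.7399235  196.25955899]
 [  0.           0.           1.        ]] [751.29716744 395.60653277 636.06458943] [-0.66685257 -2.74564324  0.97036754]
tote [(0.92, [365.9, 291.4, 241.7, 212.8]), (0.54, [344.8, 339.1, 24.0, 21.8])]
scoop [(0.8, [296.5, 102.0, 29.3, 59.8])]
ball [(0.72, [346.8, 338.4, 24.6, 22.9])]
slug_a []
```

View pics/top0.png

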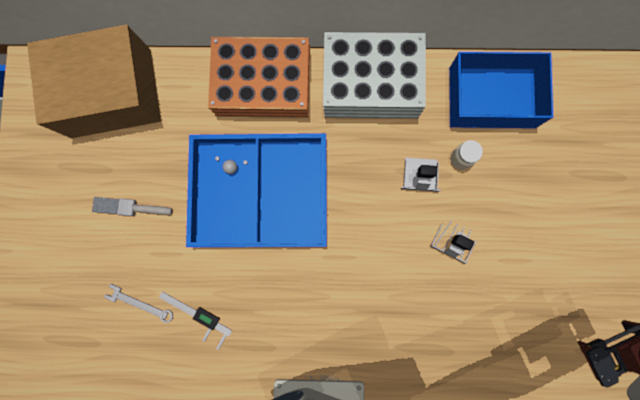

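View pics/scene0.png

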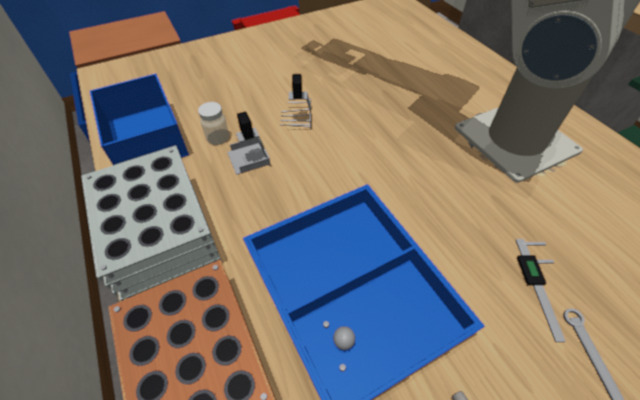

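The top view shows the wire scoop at about (454,245), with its black grip at (462,242) and mouth up-left. The solid twin is at (421,175). In the tote, the working bay is on the left, with the ball at (230,167) and slugs at (217,158) and (245,162). Next I'll zoom in and calibrate.

```bash
cat > h.py <<'E'
from workcell import ctrl,cams
import cv2,numpy as np
from scipy.spatial.transform import Rotation as R
def Rm(d):
    r=np.array(d['rotation']); return r if r.shape==(3,3) else R.from_rotvec(r).as_matrix()
def p2w(d,uv,z):
    v=Rm(d)@np.linalg.inv(d['camera_matrix'])@np.array([uv[0],uv[1],1.]); c=np.array(d['xyz'])
    return (c+v*(z-c[2])/v[2])
def w2p(d,P):
    q=d['camera_matrix']@(Rm(d).T@(np.atleast_2d(P)-d['xyz']).T); return (q[:2]/q[2]).T
E
python3 - <<'E'
from h import *
d=cams.get_image('top');im=d['image']
hsv=cv2.cvtColor(im,cv2.COLOR_RGB2HSV)
m=cv2.inRange(hsv,(100,120,40),(130,255,255));m[:,:170]=0;m[:,345:]=0;m[:120]=0
m=cv2.morphologyEx(m,cv2.MORPH_CLOSE,np.ones((15,15)))
cs=max(cv2.findContours(m,0,2)[0],key=cv2.contourArea)
pw=np.array([p2w(d,p,50)[:2] for p in cs[:,0]],np.float32)
print('tote',cv2.minAreaRect(pw))
b=cams.cut_out('top','scoop');print([(r['p'],r['rect']) for r in b])
for n in ['ball','slug_a']:print(n,[(r['p'],r['rect']) for r in cams.boxes_of('top',n)])
blk=cv2.inRange(hsv,(0,0,0),(180,255,45));blk[:215]=0;blk[270:]=0;blk[:,:430]=0;blk[:,480:]=0
ys,xs=np.nonzero(blk);print('grip',len(xs),xs.mean(),ys.mean(),p2w(d,(xs.mean(),ys.mean()),118))
a=cv2.resize(im[205:280,415:495],None,fx=5,fy=5,interpolation=cv2.INTER_CUBIC)
c=cv2.resize(im[130:205,185:265],None,fx=5,fy=5,interpolation=cv2.INTER_CUBIC)
cv2.imwrite('pics/z.png',np.hstack([a,c])[:,:,::-1])
for uv,z in [((230,167),23),((217,158),15),((245,162),15)]:print(p2w(d,uv,z))
E
```

```text
tote ((567.9815063476562, 158.60935974121094), (275.0837097167969, 339.2323303222656), 0.9920330047607422)
[(0.66, [453.2, 248.1, 44.4, 31.8])]
ball [(0.6, [228.8, 165.4, 14.5, 19.1])]
slug_a []
grip 134 461.6194029850746 242.11940298507463 [ 446.76259789 -319.19128542  118.        ]
[626.73952192 232.01987067  23.        ]
[650.78822841 267.98154458  15.        ]
[641.47392459 196.36787028  15.        ]
```

View pics/z.png

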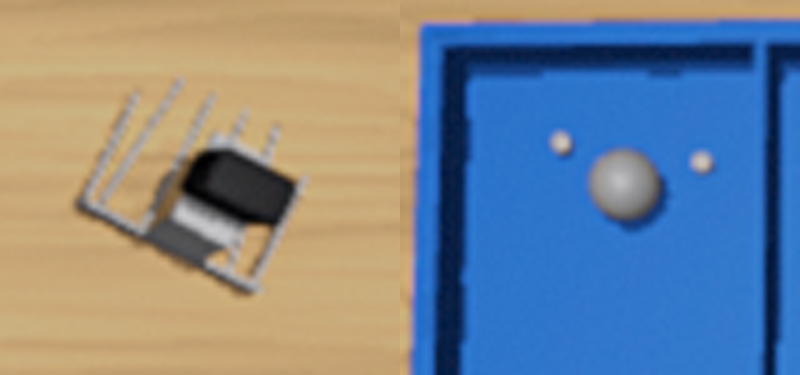

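```bash
python3 - <<'E'
from h import *
from scipy.optimize import least_squares
o=ctrl.get_obs();print(o['ee_pos'],R.from_rotvec(o['orientation']).as_matrix().round(4).tolist())
d=cams.get_image('top');im=d['image']
z=np.array([(80,203),(255,290),(138,92),(180,80),(212,95),(245,110),(278,125),(303,180)],float)/5+[415,205]-.4
P=np.array([(-32,48,30),(-32,-48,30),(30,46,17),(50,26,2),(50,9,2),(50,-9,2),(50,-26,2),(30,-46,17)],float)
def T(p,P):return P@R.from_euler('z',p[2]).as_matrix().T+[p[0],p[1],0]
f=lambda p:(w2p(d,T(p,P))-z).ravel()
s=least_squares(f,[440,-315,-.45],x_scale=[1,1,.01]);print('scoop',s.x,np.degrees(s.x[2]),s.fun.reshape(-1,2).round(2).tolist())
G=np.array([(a,b,123) for a,b in [(12,20),(12,-20),(-12,-20),(-12,20)]],float)
big=cv2.resize(im[205:280,415:495],None,fx=5,fy=5,interpolation=cv2.INTER_CUBIC)
for q in np.vstack([w2p(d,T(s.x,G)),w2p(d,T(s.x,P))]): cv2.circle(big,tuple(((q-[415,205]+.4)*5).astype(int)),3,(255,0,0),-1)
# tote overlay
t=[567,158.6,np.radians(1.)]
im2=cv2.resize(im[120:260,175:340],None,fx=4,fy=4,interpolation=cv2.INTER_CUBIC)
def dr(P,c):
    q=((w2p(d,T(t,np.array(P,float)))-[175,120]+.375)*4).astype(int);cv2.polylines(im2,[q],True,c,1)
dr([(132.5,163.5,50),(132.5,-163.5,50),(-132.5,-163.5,50),(-132.5,163.5,50)],(255,0,0))
for s0 in (1,-1):dr([(127.5,s0*158.5,50),(127.5,s0*2.5,50),(-127.5,s0*2.5,50),(-127.5,s0*158.5,50)],(255,255,0))
for s0 in (1,-1):dr([(127.5,s0*158.5,5),(127.5,s0*2.5,5),(-127.5,s0*2.5,5),(-127.5,s0*158.5,5)],(0,255,0))
im2[-200:,-200:]=cv2.resize(big[20:320,20:320],(200,200))
cv2.imwrite('pics/o.png',im2[:,:,::-1])
E
```

```text
[ 264.97571151 -566.0257107   222.70287754] [[0.9057, 0.4239, 0.0], [0.4239, -0.9057, -0.0], [-0.0, 0.0, -1.0]]
scoop [ 447.39375692 -323.88494806   -0.47001018] -26.929599638654047 [[-0.11, -0.3], [0.58, 1.0], [-0.69, 0.04], [0.4, -0.55], [0.13, -0.37], [0.04, -0.0], [-0.4, 0.19], [0.04, -0.05]]
```

View pics/o.png

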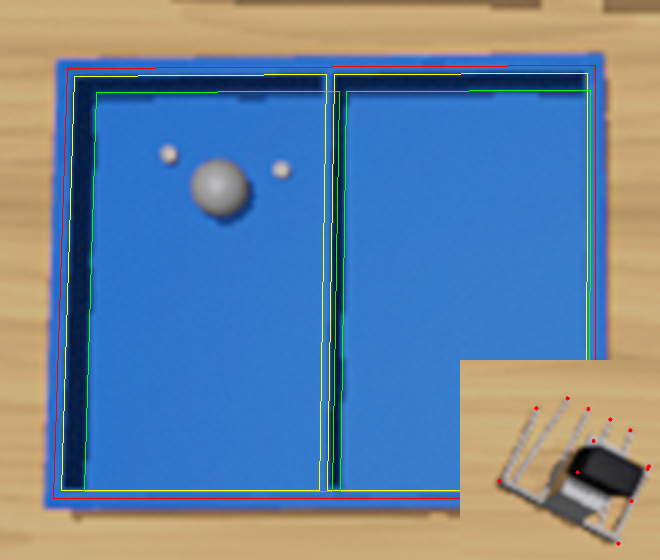

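The tote overlay fits, at centre (567,158.6) and about 1° yaw, with a small outer lip. The scoop fit is (447,-324) at -26.9° yaw. I'll move to hover above the scoop.

>>> move_arm(
  steps=[
    [[0.893,-0.473,0],0,0],
    [[0.893,-0.473,0],0,0],
    [[0.893,-0.473,0],0,0],
    [[0.893,-0.473,0],0,0],
    [[0.893,-0.473,0],0,0],
    [[0.893,-0.473,0],0,0],
    [[0.893,-0.473,0],0,0],
    [[0.893,-0.473,0],0,0],
    [[0.893,-0.473,0],0,0],
    [[0.893,-0.473,0],0,0],
    [[0.893,-0.473,0],0,0],
    [[0.893,-0.473,0],0,0],
    [[0,0,0],-0.95,0],
    [[0,0,0],-0.95,0],
    [[0,0,0],-0.95,0],
    [[0,0,0],-0.95,0],
    [[0,0,0],-0.95,0],
    [[0,0,0],-0.95,0],
    [[0,0,0],-0.95,0],
    [[0,0,0],-0.95,0],
  ],
)

```text
t: 2.42
ee_pos: [447.5, -324.0, 222.8]
orientation: [2.674, 1.649, 0.0]
ft_force: [-0.8, 0.2, 0.3]
width: 87.7
grasp_force: 0.0
```

```bash
python3 - <<'E'
from h import *
o=ctrl.get_obs();M=R.from_rotvec(o['orientation']).as_matrix();print(o['ee_pos'],M.round(4).tolist())
d=cams.get_image('wrist');o=ctrl.get_obs()
np.savez('w.npz',im=d['image'],K=d['camera_matrix'],mount=d['mount'],ee=o['ee_pos'],M=R.from_rotvec(o['orientation']).as_matrix())
print(o['ee_pos'],d['mount'])
cv2.imwrite('pics/w1.png',d['image'][:,:,::-1])
E
```

```text
[ 447.50782349 -323.96102972  222.7694387 ] [[0.449, 0.8935, 0.0001], [0.8935, -0.449, -0.0001], [-0.0, 0.0002, -1.0]]
[ 447.47215463 -323.95812836  222.77913214] [[-1.28298950e-03 -9.68687832e-01 -2.48278548e-01  6.74447632e+01]
 [ 9.99999155e-01 -1.29437714e-03 -1.17372328e-04  1.21920521e-01]
 [-2.07668930e-04 -2.48278489e-01  9.68688675e-01 -1.60847729e+02]
 [ 0.00000000e+00  0.00000000e+00  0.00000000e+00  1.00000000e+00]]
```

View pics/w1.png

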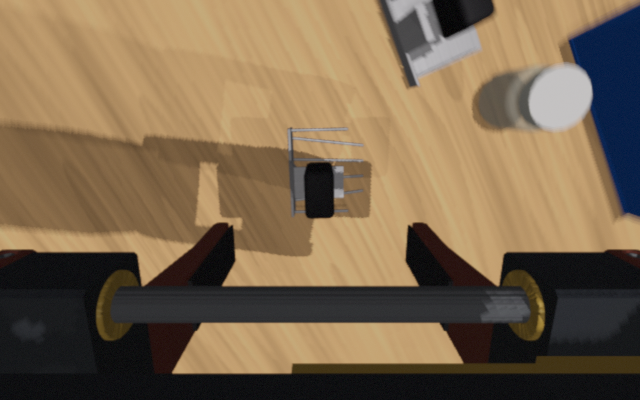

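The wrist view shows the grip centred between the fingers at (320,190), and the back plate runs from (290,128) to (294,215). I'll check this numerically against the prediction.

```bash
python3 - <<'E'
from h import *
w=np.load('w.npz');mt=w['mount']
Rw=w['M']@mt[:3,:3];c=w['M']@mt[:3,3]+w['ee']
d=dict(camera_matrix=w['K'],xyz=c,rotation=Rw)
def T(p,P):return P@R.from_euler('z',p[2]).as_matrix().T+[p[0],p[1],0]
p=[447.4,-323.9,-.470]
im=w['im']
g=cv2.inRange(cv2.cvtColor(im,cv2.COLOR_RGB2GRAY),0,30);n,l,st,ce=cv2.connectedComponentsWithStats(g)
print([(st[i].tolist()) for i in range(n) if 300<ce[i][0]<340 and 140<ce[i][1]<230 and st[i][4]>50])
G=np.array([(a,b,z) for z in (123,73) for a,b in [(12,20),(12,-20),(-12,-20),(-12,20)]],float)
print(w2p(d,T(p,G)).round(1).tolist())
B=np.array([(-32,48,30),(-32,-48,30),(-32,48,0),(50,26,2),(50,9,2),(50,-9,2),(30,46,17)],float);print(w2p(d,T(p,B)).round(1).tolist())
big=cv2.resize(im[110:230,270:390],None,fx=5,fy=5,interpolation=cv2.INTER_CUBIC)
for q in w2p(d,T(p,np.vstack([G[:4],B]))): cv2.circle(big,tuple(((q-[270,110]+.4)*5).astype(int)),3,(255,0,0),-1)
cv2.imwrite('pics/w1z.png',big[:,:,::-1])
E
```

```text
[[0, 0, 640, 375, 198150], [305, 163, 29, 55, 1460]]
[[335.4, 169.7], [334.4, 218.6], [304.7, 218.4], [304.5, 169.5], [333.0, 159.9], [332.3, 201.8], [307.0, 201.6], [306.9, 159.7]]
[[288.8, 126.0], [290.2, 215.5], [291.2, 124.5], [364.7, 145.2], [364.1, 160.3], [363.4, 175.9], [348.4, 127.7]]
```

View pics/w1z.png

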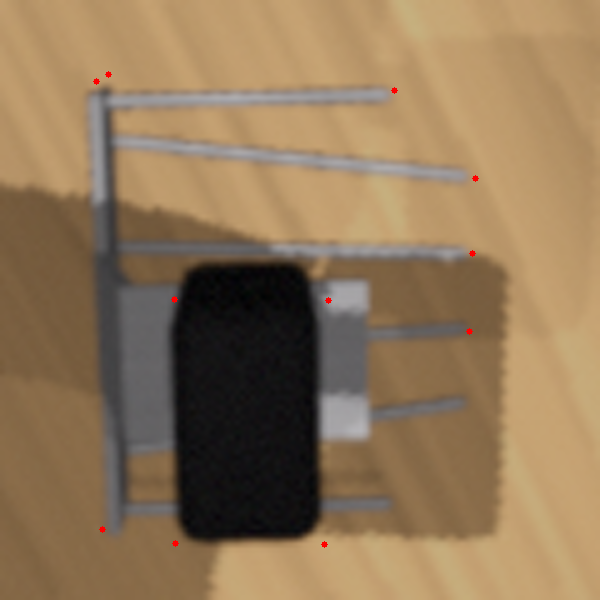

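```bash
python3 - <<'E'
from h import *
from scipy.optimize import least_squares
w=np.load('w.npz');mt=w['mount']
d=dict(camera_matrix=w['K'],xyz=w['M']@mt[:3,3]+w['ee'],rotation=w['M']@mt[:3,:3])
def T(p,P):return P@R.from_euler('z',p[2]).as_matrix().T+[p[0],p[1],0]
z=np.array([(97,92),(113,532),(390,95),(465,176),(468,253),(468,329),(463,404),(390,503)])/5+[270,110]-.4
P=np.array([(-32,48,30),(-32,-48,30),(30,46,17),(50,26,2),(50,9,2),(50,-9,2),(50,-26,2),(30,-46,17)],float)
s=least_squares(lambda p:(w2p(d,T(p,P))-z).ravel(),[447,-323,-.47],x_scale=[1,1,.01])
print(s.x,np.degrees(s.x[2]),s.fun.reshape(-1,2).round(1).tolist())
print('tool frame offset',w['M'].T@(np.r_[s.x[:2],0]-w['ee']))
E
```

```text
[ 446.93081083 -324.63139917   -0.44704226] -25.61363503739279 [[-1.3, -0.4], [-1.1, 0.9], [-0.3, -0.7], [1.5, 0.2], [0.6, -0.1], [0.4, 0.3], [1.1, -0.3], [-0.7, 0.6]]
tool frame offset [-8.28044178e-01 -2.19486241e-01  2.22779160e+02]
```

>>> move_arm(
  steps=[
    [[-0.03,0,0.8],-0.2,0],
    [[0,0,0.8],0,0],
    [[0,0,0.8],0,0],
    [[0,0,0.8],0,0],
    [[0,0,0.8],0,0],
    [[0,0,0.8],0,0],
    [[0,0,0.6],0,0],
    [[0,0,0.35],0,0],
    [[0,0,0],0,0],
    [[0,0,0],0,1],
    [[0,0,0],0,1],
    [[0,0,0],0,1],
    [[0,0,0],0,1],
    [[0,0,0],0,1],
    [[0,0,0],0,1],
    [[0,0,0],0,1],
    [[0,0,0],0,1],
    [[0,0,0],0,1],
    [[0,0,0],0,1],
    [[0,0,0],0,1],
  ],
)

```text
t: 4.13
ee_pos: [446.9, -324.5, 78.8]
orientation: [-2.663, -1.666, 0.0]
ft_force: [-1.9, 0.9, 0.1]
width: 23.9
grasp_force: 30.0
```

>>> move_arm(
  steps=[
    [[0,0,-0.5],0,1],
    [[0,0,-0.9],0,1],
    [[0,0,-0.9],-0.9,1],
    [[0,0,-0.9],-0.9,1],
    [[0,0,-0.9],-0.9,1],
    [[0,0,-0.9],-0.9,1],
    [[0,0,-0.4],-0.9,1],
    [[0,0,0],-0.89,1],
    [[0.5,0.1,0],0,1],
    [[0.9,0.18,0],0,1],
    [[0.9,0.18,0],0,1],
    [[0.9,0.18,0],0,1],
    [[0.9,0.18,0],0,1],
    [[0.9,0.18,0],0,1],
    [[0.9,0.18,0],0,1],
    [[0.9,0.18,0],0,1],
    [[0.9,0.18,0],0,1],
    [[0.9,0.18,0],0,1],
    [[0.9,0.18,0],0,1],
    [[0.9,0.18,0],0,1],
  ],
)

```text
t: 5.8
ee_pos: [493.7, -61.9, 213.9]
orientation: [-2.203, -2.239, 0.001]
ft_force: [1.0, 0.4, -3.4]
width: 23.7
grasp_force: 30.0
```

>>> move_arm(
  steps=[
    [[0.9,0.18,0],0,1],
    [[0.9,0.18,0],0,1],
    [[0.9,0.18,0],0,1],
    [[0.9,0.18,0],0,1],
    [[0.9,0.18,0],0,1],
    [[0.9,0.18,0],0,1],
    [[0.9,0.18,0],0,1],
    [[0.9,0.18,0],0,1],
    [[0.9,0.18,0],0,1],
    [[0.9,0.18,0],0,1],
    [[0.9,0.18,0],0,1],
    [[0.9,0.18,0],0,1],
    [[0.5,0.1,0],0,1],
    [[0,0,0],0,1],
    [[0,0,0],0,1],
  ],
)

```text
t: 7.05
ee_pos: [545.0, 220.0, 213.6]
orientation: [-2.2, -2.242, 0.002]
ft_force: [-1.2, 0.7, -1.8]
width: 23.7
grasp_force: 30.0
```

```bash
python3 - <<'E'
from h import *
o=ctrl.get_obs();M=R.from_rotvec(o['orientation']).as_matrix();print(o['t'],o['ee_pos'],np.degrees(np.arctan2(M[1,1],M[0,1])))
d=cams.get_image('scene')
big=cv2.resize(d['image'][130:400,240:500],None,fx=2,fy=2,interpolation=cv2.INTER_CUBIC)
e=cams.get_image('wrist')['image']
big=np.hstack([big,np.zeros((540,20,3),np.uint8)])
cv2.imwrite('pics/s2.png',big[:,:,::-1]);cv2.imwrite('pics/w2.png',e[:,:,::-1])
E
```

```text
7.05 [545.04534313 220.0199925  213.63618527] 1.0731828052986896
```

View pics/w2.png

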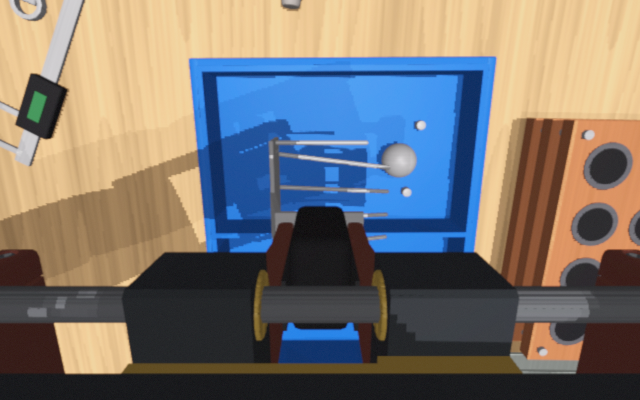

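The wrist view shows the scoop held and the ball at (398,160), with slugs at (421,126) and (407,192). I'll triangulate from this view and compare it with the top view.

```bash
python3 - <<'E'
from h import *
o=ctrl.get_obs();M=R.from_rotvec(o['orientation']).as_matrix()
w=np.load('w.npz');mt=w['mount']
d=dict(camera_matrix=w['K'],xyz=M@mt[:3,3]+o['ee_pos'],rotation=M@mt[:3,:3])
tool=lambda P:(M.T@(P-o['ee_pos'])).round(1)
for uv,z in [((398,160),23),((421,126),14),((407,192),14)]:
    P=p2w(d,uv,z);print('wrist',P.round(1),tool(P))
b=o['ee_pos'][2]-78.8
P=np.array([(50,26),(50,9),(50,-9),(30,46),(-32,48)]);zz=[2,2,2,17,30]
for (x,y),z in zip(P,zz):print(w2p(d,M@np.array([y,x,0.])+np.r_[o['ee_pos'][:2],z+b]).round(1))
t=cams.get_image('top');h=cams.boxes_of('top','ball');print(h)
c=cv2.HoughCircles(cv2.resize(cv2.cvtColor(t['image'][140:190,200:255],cv2.COLOR_RGB2GRAY),None,fx=6,fy=6,interpolation=2),cv2.HOUGH_GRADIENT,1,50,param1=80,param2=15,minRadius=35,maxRadius=55)
if c is not None:
  for q in c[0][:2]:
    uv=(q[:2]+.5)/6-.5+[200,140];P=p2w(t,uv,23);print('top',uv,q[2]/6,P.round(1),tool(P))
E
```

```text
wrist [626.  233.7  23. ] [ 13.5  81.3 190.6]
wrist [649.4 268.4  14. ] [ 47.8 105.4 199.6]
wrist [640.5 197.3  14. ] [-23.1  95.2 199.6]
[[390.6 166.9]]
[[389.4 190.3]]
[[388.2 214.1]]
[[366.  140.5]]
[[267.6 139.4]]
[{'rect': [229.1, 167.1, 17.3, 19.7], 'p': 0.74}]
```

>>> move_arm(
  steps=[
    [[0.27,0,0.3],0,1],
    [[0.27,0,0.6],0,1],
    [[0,0,0.7],0,1],
    [[0,0,0.7],0,1],
    [[0,0,0.7],0,1],
    [[0,0,0.7],0,1],
    [[0,0,0.6],0,1],
    [[0,0,0.4],0,1],
    [[0,0,0.25],0,1],
    [[0,0,0.1],0,1],
    [[0,0,0],0,1],
    [[0,0,0],0,1],
    [[0,0,0],0,1],
  ],
)

```text
t: 8.33
ee_pos: [546.2, 233.5, 88.5]
orientation: [2.201, 2.241, 0.002]
ft_force: [-0.1, 0.7, -1.8]
width: 23.5
grasp_force: 30.0
```

>>> move_arm(
  steps=[
    [[-0.05,0,0.06],0,1],
    [[0,0,0.05],0,1],
    [[0,0,0.04],0,1],
    [[0,0,0.04],0,1],
    [[0,0,0],0,1],
    [[0,0,0],0,1],
  ],
)

```text
t: 8.83
ee_pos: [545.7, 232.0, 83.7]
orientation: [2.201, 2.241, 0.0]
ft_force: [-1.4, -2.4, 5.5]
width: 23.7
grasp_force: 30.0
```

>>> move_arm(
  steps=[
    [[0,0.1,0],0,1],
    [[0,0.1,0],0,1],
    [[0,0.1,0],0,1],
    [[0,0.1,0],0,1],
    [[0,0.1,0],0,1],
    [[0,0.1,0],0,1],
    [[0,0.1,0],0,1],
    [[0,0.1,0],0,1],
    [[0,0.1,0],0,1],
    [[0,0.1,0],0,1],
    [[0,0.1,0],0,1],
    [[0,0.1,0],0,1],
    [[0,0.1,0],0,1],
    [[0,0.1,0],0,1],
    [[0,0.1,0],0,1],
    [[0,0.1,0],0,1],
    [[0,0.1,0],0,1],
    [[0,0.1,0],0,1],
    [[0,0.1,0],0,1],
    [[0,0.1,0],0,1],
  ],
)

```text
t: 10.5
ee_pos: [594.1, 233.0, 83.8]
orientation: [-2.2, -2.24, 0.004]
ft_force: [-3.2, -0.4, 9.4]
width: 23.8
grasp_force: 30.0
```

```bash
python3 - <<'E'
from h import *
d=cams.get_image('scene')['image']; e=cams.get_image('wrist')['image']
a=cv2.resize(d[270:400,270:420],None,fx=2.6,fy=2.6,interpolation=2)
b=cv2.resize(e[20:240,190:500],(390,277),interpolation=2)
c=np.zeros((340,800,3),np.uint8);c[:a.shape[0],:390]=a;c[:277,400:790]=b
cv2.imwrite('pics/m.png',c[:,:,::-1])
E
```

```text
(no output)
```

View pics/m.png

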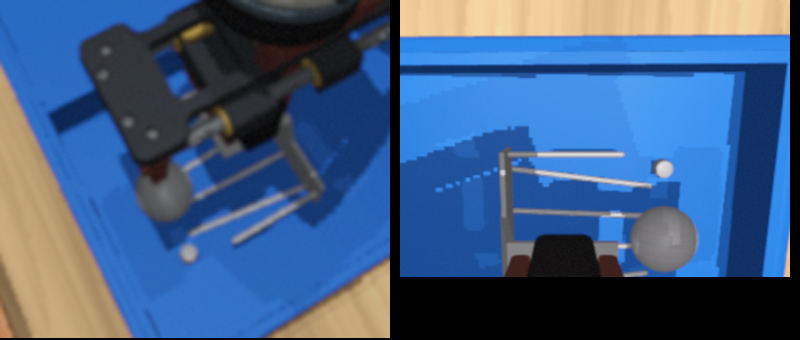

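The ball is centred between the inner tips and slug_a sits just outside the outer wire. I'll continue to the far wall.

>>> move_arm(
  steps=[
    [[0,0.1,0],0,1],
    [[0,0.1,0],0,1],
    [[0,0.1,0],0,1],
    [[0,0.1,0],0,1],
    [[0,0.1,0],0,1],
    [[0,0.1,0],0,1],
    [[0,0.1,0],0,1],
    [[0,0.1,0],0,1],
    [[0,0.1,0],0,1],
    [[0,0.1,0],0,1],
    [[0,0.1,0],0,1],
    [[0,0.1,0],0,1],
    [[0,0.1,0],0,1],
    [[0,0.1,0],0,1],
    [[0,0.1,0],0,1],
    [[0,0.1,0],0,1],
    [[0,0,0],0,1],
    [[0,0,0],0,1],
  ],
)

```text
t: 12.1
ee_pos: [634.6, 233.8, 83.8]
orientation: [-2.2, -2.24, 0.002]
ft_force: [-6.3, -0.4, 9.2]
width: 23.6
grasp_force: 30.0
```

```bash
python3 - <<'E'
from h import *
d=cams.get_image('scene')['image']; e=cams.get_image('wrist')['image']
a=cv2.resize(d[270:400,270:420],None,fx=2.6,fy=2.6,interpolation=2)
b=cv2.resize(e[20:240,190:500],(390,277),interpolation=2)
c=np.zeros((340,800,3),np.uint8);c[:a.shape[0],:390]=a;c[:277,400:790]=b
cv2.imwrite('pics/m2.png',c[:,:,::-1])
E
```

```text
(no output)
```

View pics/m2.png

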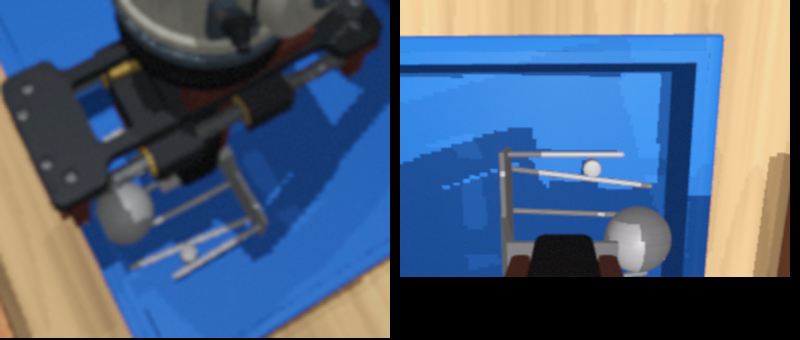

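>>> move_arm(
  steps=[
    [[0,0.08,0],0,1],
    [[0,0.08,0],0,1],
    [[0,0.06,0],0,1],
    [[0,0.04,0],0,1],
    [[0,0,0],0,1],
    [[0,0,0],0,1],
  ],
)

```text
t: 12.7
ee_pos: [640.3, 233.9, 83.9]
orientation: [-2.2, -2.239, 0.004]
ft_force: [-9.8, -0.9, 11.1]
width: 24.1
grasp_force: 30.0
```

>>> move_arm(
  steps=[
    [[0,0,-0.04],0,1],
    [[0,0,-0.04],0,1],
    [[0,0,-0.04],0,1],
    [[0,0,-0.04],0,1],
    [[0,0,-0.06],0,1],
    [[0,0,-0.06],0,1],
    [[0,0,-0.08],0,1],
    [[0,0,-0.08],0,1],
    [[0,0,-0.08],0,1],
    [[0,0,-0.08],0,1],
    [[0,0,-0.08],0,1],
    [[0,0,-0.08],0,1],
    [[0,0,-0.08],0,1],
    [[0,0,-0.08],0,1],
    [[0,0,-0.08],0,1],
    [[0,0,-0.08],0,1],
    [[0,0,-0.04],0,1],
    [[0,0,0],0,1],
    [[0,0,0],0,1],
    [[0,0,0],0,1],
  ],
)

```text
t: 14.37
ee_pos: [642.0, 233.7, 110.8]
orientation: [-2.201, -2.241, 0.0]
ft_force: [0.1, -1.0, -5.0]
width: 23.8
grasp_force: 30.0
```

```bash
cat > look.py <<'E'
from h import *
o=ctrl.get_obs();M=R.from_rotvec(o['orientation']).as_matrix();print(o['t'],o['ee_pos'].round(1) if hasattr(o['ee_pos'],'round') else o['ee_pos'],'yaw',np.degrees(np.arctan2(M[1,1],M[0,1])),o['ft_force'])
g=cams.get_image('wrist');mt=np.array(g['mount']);cv2.imwrite(f"pics/L{o['t']:.2f}w.png",g['image'][:,:,::-1])
d=dict(camera_matrix=g['camera_matrix'],xyz=M@mt[:3,3]+o['ee_pos'],rotation=M@mt[:3,:3])
zf=o['ee_pos'][2]-78.8
for n in ['ball','slug_a']:
    for r in cams.boxes_of('wrist',n)[:3]:
        P=p2w(d,r['rect'][:2],zf+18 if n=='ball' else 14);print('wrist',n,r['p'],r['rect'],P.round(),'tool',(M.T@(P-o['ee_pos'])).round(1))
s=cams.get_image('scene');cv2.imwrite(f"pics/L{o['t']:.2f}s.png",s['image'][:,:,::-1])
for n in ['ball','slug_a']:
    for r in cams.boxes_of('scene',n)[:3]:
        P=p2w(s,r['rect'][:2],zf+18 if n=='ball' else 14);print('scene',n,r['p'],r['rect'],P.round(),'tool',(M.T@(P-o['ee_pos'])).round(1))
E
python3 look.py
```

```text
14.3667 [642.  233.7 110.8] yaw 1.036539784555093 [ 0.11544407 -0.95537317 -4.95046572]
wrist ball 0.72 [367.9, 210.6, 54.8, 54.1] [675. 233.  50.] tool [-1.4 32.7 60.8]
wrist slug_a 0.55 [331.9, 150.6, 14.2, 8.1] [650. 269.  14.] tool [35.1  9.1 96.8]
scene ball 0.72 [319.2, 346.1, 29.0, 25.1] [672. 236.  50.] tool [ 1.3 30.4 60.8]
scene slug_a 0.59 [349.0, 341.0, 40.7, 69.8] [621. 241.  14.] tool [  7.5 -21.3  96.8]
```

>>> move_arm(
  steps=[
    [[0,0,0],0,1],
    [[0,0,0],0,1],
    [[0,0,0],0,1],
    [[0,0,0],0,1],
    [[0,0,0],0,1],
    [[0,0,0],0,1],
    [[0,0,0],0,1],
    [[0,0,0],0,1],
    [[0,0,0],0,1],
    [[0,0,0],0,1],
    [[0,0,0],0,1],
    [[0,0,0],0,1],
  ],
)

```text
t: 15.67
ee_pos: [642.1, 233.7, 110.9]
orientation: [-2.201, -2.241, 0.0]
ft_force: [0.2, 0.8, -4.1]
width: 24.4
grasp_force: 30.0
```

```bash
python3 look.py
```

```text
15.6667 [642.1 233.7 110.9] yaw 1.0335738654803248 [ 0.15187633  0.78582965 -4.13772262]
wrist ball 0.76 [368.1, 209.0, 52.9, 55.4] [675. 234.  50.] tool [-0.2 32.8 60.8]
wrist slug_a 0.16 [366.8, 209.9, 55.7, 51.7] [679. 222.  14.] tool [-12.   37.1  96.9]
scene ball 0.76 [317.6, 344.9, 25.0, 23.6] [674. 233.  50.] tool [-1.4 31.7 60.8]
```

>>> move_arm(
  steps=[
    [[0,-0.02,0],0,1],
    [[0,-0.04,0],0,1],
    [[0,-0.06,0],0,1],
    [[0,-0.08,0],0,1],
    [[0,-0.1,0],0,1],
    [[0,-0.12,0],0,1],
    [[0,-0.14,0],0,1],
    [[0,-0.16,0],0,1],
    [[0,-0.18,0],0,1],
    [[0,-0.2,0],0,1],
    [[0,-0.2,0],0,1],
    [[0,-0.2,0],0,1],
    [[0,0,0],0,1],
    [[0,0,0],0,1],
    [[0,0,0],0,1],
    [[0,0,0],0,1],
    [[0,0,0],0,1],
    [[0,0,0],0,1],
    [[0,0,0],0,1],
    [[0,0,0],0,1],
  ],
)

```text
t: 17.63
ee_pos: [604.7, 233.1, 110.9]
orientation: [2.201, 2.241, 0.0]
ft_force: [-0.4, -0.6, -4.2]
width: 24.0
grasp_force: 30.0
```

```bash
python3 look.py
```

```text
17.6333 [604.7 233.1 110.9] yaw 1.033083124641109 [-0.36860352 -0.64673793 -4.20353484]
wrist ball 0.82 [359.5, 208.7, 53.4, 52.3] [632. 234.  50.] tool [ 0.  26.9 60.8]
wrist slug_a 0.58 [379.8, 146.8, 16.1, 12.3] [649. 272.  14.] tool [37.9 45.3 96.9]
scene ball 0.62 [342.9, 333.8, 26.8, 28.3] [631. 236.  50.] tool [ 2.4 26.5 60.8]
```

```bash
python3 - <<'E'
import cv2,numpy as np,glob
from h import *
a=cv2.resize(cv2.imread('pics/L17.63s.png')[250:400,250:420],(400,353),interpolation=2)
b=cv2.resize(cv2.imread('pics/L17.63w.png')[100:260,240:420],(390,347),interpolation=2)
t=cams.get_image('top')['image'][130:215,185:265,::-1];t=cv2.resize(t,(226,240),interpolation=2)
c=np.zeros((600,800,3),np.uint8);c[:353,:400]=a;c[:347,410:]=b;c[360:,:226]=t
cv2.imwrite('pics/m3.png',c)
E
```

```text
(no output)
```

View pics/m3.png

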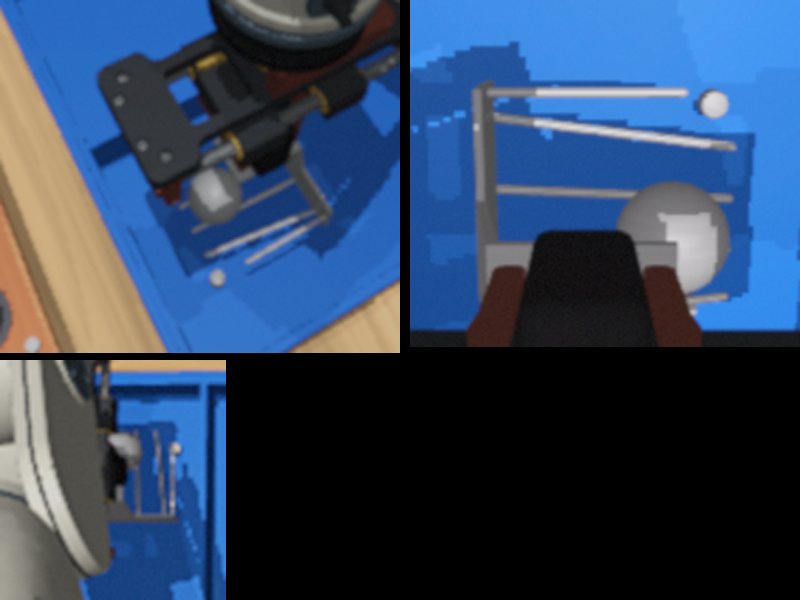

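The ball is cradled between the inner wires. Slug_a is on the floor clear of the scoop, and slug_b is on the floor near (643,191). I'll lift and cross gently.

>>> move_arm(
  steps=[
    [[0,0,-0.04],0,1],
    [[0,0,-0.08],0,1],
    [[0,0,-0.12],0,1],
    [[0,0,-0.16],0,1],
    [[0,0,-0.16],0,1],
    [[0,0,-0.16],0,1],
    [[0,0,-0.16],0,1],
    [[0,0,-0.16],0,1],
    [[0,0,-0.16],0,1],
    [[0,0,-0.16],0,1],
    [[0,0,-0.16],0,1],
    [[0,0,-0.12],0,1],
    [[0,0,-0.08],0,1],
    [[0,0,-0.04],0,1],
    [[0,0,0],0,1],
    [[-0.05,0,0],0,1],
    [[-0.1,0,0],0,1],
    [[-0.15,0,0],0,1],
    [[-0.2,0,0],0,1],
    [[-0.25,0,0],0,1],
  ],
)

```text
t: 19.65
ee_pos: [604.8, 213.9, 154.8]
orientation: [-2.201, -2.242, 0.0]
ft_force: [-0.3, -1.5, -5.4]
width: 24.0
grasp_force: 30.0
```

>>> move_arm(
  steps=[
    [[-0.3,0,0],0,1],
    [[-0.35,0,0],0,1],
    [[-0.4,0,0],0,1],
    [[-0.5,0,0],0,1],
    [[-0.5,0,0],0,1],
    [[-0.5,0,0],0,1],
    [[-0.5,0,0],0,1],
    [[-0.5,0,0],0,1],
    [[-0.4,0,0],0,1],
    [[-0.35,0,0],0,1],
    [[-0.3,0,0],0,1],
    [[-0.25,0,0],0,1],
    [[-0.2,0,0],0,1],
    [[-0.15,0,0],0,1],
    [[-0.1,0,0],0,1],
    [[-0.05,0,0],0,1],
    [[0,0,0],0,1],
    [[0,0,0],0,1],
    [[0,0,0],0,1],
  ],
)

```text
t: 21.23
ee_pos: [607.4, 80.9, 154.9]
orientation: [-2.201, -2.242, -0.0]
ft_force: [-0.2, 0.7, -4.6]
width: 24.1
grasp_force: 30.0
```

```bash
python3 look.py; python3 - <<'E'
from h import *
t=cams.get_image('top');im=t['image'];hsv=cv2.cvtColor(im,cv2.COLOR_RGB2HSV)
m=((hsv[:,:,1]<110)&(hsv[:,:,2]>100)).astype(np.uint8);m[:140]=0;m[240:]=0;m[:,:196]=0;m[:,256:]=0
n,l,st,ce=cv2.connectedComponentsWithStats(m)
for i in range(1,n):print(st[i].tolist(),p2w(t,ce[i],14).round(1))
E
```

```text
21.2333 [607.4  80.9 154.9] yaw 1.0549047200711545 [-0.19957601  0.71292855 -4.57444196]
wrist ball 0.58 [360.4, 209.2, 55.5, 48.3] [635.  81.  94.] tool [-0.4 27.6 60.8]
wrist slug_a 0.51 [362.0, 52.0, 11.3, 13.7] [640. 193.  14.] tool [111.1  35.  141. ]
scene ball 0.73 [299.1, 243.4, 21.6, 20.8] [631.  81.  94.] tool [ 0.  24.1 60.8]
[196, 140, 60, 100, 3938] [541.9 235.4  14. ]
[230, 140, 26, 17, 385] [679.3 201.7  14. ]
[243, 158, 6, 6, 20] [645.7 194.1  14. ]
[253, 158, 3, 3, 3] [649.7 174.   14. ]
[238, 160, 1, 1, 1] [646.6 214.6  14. ]
```

>>> move_arm(
  steps=[
    [[0,0,0.05],0,1],
    [[0,0,0.1],0,1],
    [[0,0,0.15],0,1],
    [[0,0,0.2],0,1],
    [[0,0,0.2],0,1],
    [[0,0,0.2],0,1],
    [[0,0,0.2],0,1],
    [[0,0,0.2],0,1],
    [[0,0,0.2],0,1],
    [[0,0,0.2],0,1],
    [[0,0,0.2],0,1],
    [[0,0,0.2],0,1],
    [[0,0,0.2],0,1],
    [[0,0,0.15],0,1],
    [[0,0,0.1],0,1],
    [[0,0,0.06],0,1],
    [[0,0,0.04],0,1],
    [[0,0,0],0,1],
    [[0,0,0],0,1],
  ],
)

```text
t: 23.17
ee_pos: [607.5, 80.6, 88.8]
orientation: [2.201, 2.241, 0.0]
ft_force: [0.8, -0.3, -4.0]
width: 23.7
grasp_force: 30.0
```

Lowering the last 5 mm slowly.

>>> move_arm(
  steps=[
    [[0,0,0.04],0,1],
    [[0,0,0.04],0,1],
    [[0,0,0.04],0,1],
    [[0,0,0.03],0,1],
    [[0,0,0.02],0,1],
    [[0,0,0.02],0,1],
    [[0,0,0],0,1],
    [[0,0,0],0,1],
    [[0,0,0],0,1],
  ],
)

```text
t: 23.92
ee_pos: [607.4, 80.6, 84.0]
orientation: [2.201, 2.241, 0.0]
ft_force: [-0.4, -0.4, -5.6]
width: 24.2
grasp_force: 30.0
```

```bash
python3 look.py
```

```text
23.9167 [607.4  80.6  84. ] yaw 1.0338117623146408 [-0.38810328 -0.43249721 -5.62758867]
wrist ball 0.72 [359.9, 210.2, 50.8, 48.7] [635.  80.  23.] tool [-1.1 27.2 60.8]
wrist slug_a 0.55 [378.6, 34.4, 14.9, 14.4] [642. 192.  14.] tool [111.1  36.9  70. ]
scene ball 0.66 [300.0, 265.1, 19.4, 18.9] [634.  83.  23.] tool [ 2.1 26.8 60.8]
scene slug_a 0.4 [340.4, 367.8, 5.5, 9.4] [653. 270.  14.] tool [188.8  49.1  70. ]
```

Not quite in contact yet; a bit further.

>>> move_arm(
  steps=[
    [[0,0,0.01],0,1],
    [[0,0,0.01],0,1],
    [[0,0,0.01],0,1],
    [[0,0,0],0,1],
    [[0,0,0],0,1],
  ],
)

```text
t: 24.63
ee_pos: [607.4, 80.6, 83.7]
orientation: [2.201, 2.241, 0.0]
ft_force: [-2.9, -0.9, 4.6]
width: 24.0
grasp_force: 30.0
```

>>> move_arm(
  steps=[
    [[0,0,0],0,0.7],
    [[0,0,0],0,0.66],
    [[0,0,0],0,0.6],
    [[0,0,0],0,0.5],
    [[0,0,0],0,0.4],
    [[0,0,0],0,0.3],
    [[0,0,0],0,0.3],
    [[0,0,0],0,0.3],
    [[0,0,0],0,0.3],
  ],
)

```text
t: 25.38
ee_pos: [607.3, 80.6, 83.2]
orientation: [2.201, 2.241, 0.0]
ft_force: [-0.7, -0.1, -0.6]
width: 61.5
grasp_force: 0.0
```

```bash
python3 look.py
```

```text
25.3833 [607.3  80.6  83.2] yaw 1.0348402772334515 [-0.69933325 -0.11632609 -0.6417996 ]
wrist ball 0.65 [361.6, 209.8, 51.9, 50.3] [636.  80.  22.] tool [-0.8 28.4 60.8]
wrist ball 0.41 [377.9, 32.1, 18.2, 17.6] [640. 192.  22.] tool [110.6  34.9  60.8]
wrist slug_a 0.71 [378.0, 33.4, 20.8, 21.1] [642. 193.  14.] tool [111.5  36.3  69.2]
scene ball 0.73 [300.4, 264.5, 20.9, 23.7] [633.  82.  22.] tool [ 0.9 25.5 60.8]
```

Released cleanly and the ball stayed put. Now retreating straight up.

>>> move_arm(
  steps=[
    [[0,0,-0.1],0,0.3],
    [[0,0,-0.3],0,0.3],
    [[0,0,-0.5],0,0.3],
    [[0,0,-0.7],0,0.3],
    [[0,0,-0.8],0,0.3],
    [[0,0,-0.8],0,0.3],
    [[0,0,-0.8],0,0.3],
    [[0,0,-0.8],0,0.3],
    [[0,0,-0.6],0,0.3],
    [[0,0,-0.3],0,0.3],
    [[0,0,0],0,0.3],
    [[0,0,0],0,0.3],
    [[0,-0.6,0],0,0.3],
    [[0,-0.9,0],0,0.3],
    [[0,-0.9,0],0,0.3],
    [[0,-0.9,0],0,0.3],
    [[0,-0.9,0],0,0.3],
    [[0,-0.5,0],0,0.3],
    [[0,0,0],0,0.3],
    [[0,0,0],0,0.3],
  ],
)

```text
t: 27.35
ee_pos: [489.5, 78.5, 225.2]
orientation: [-2.201, -2.241, 0.001]
ft_force: [-0.1, -0.1, 0.1]
width: 61.8
grasp_force: 0.0
```

```bash
python3 - <<'E'
from h import *
o=ctrl.get_obs();M=R.from_rotvec(o['orientation']).as_matrix();print(o['t'],o['ee_pos'])
g=cams.get_image('wrist');mt=np.array(g['mount'])
w=dict(camera_matrix=g['camera_matrix'],xyz=M@mt[:3,3]+o['ee_pos'],rotation=M@mt[:3,:3])
S=np.array([607.4,80.6])
for n,d in (('wrist',w),('scene',cams.get_image('scene')),('top',cams.get_image('top'))):
  for th,z in (('ball',23),('slug_a',14),('scoop',40)):
    for r in cams.boxes_of(n,th)[:3]:print(n,th,r['p'],r['rect'],p2w(d,r['rect'][:2],z).round(1))
  print(n,'expect grip top',w2p(d,[S[0],S[1],128]).round(1), 'back ends',w2p(d,[[575.4-.8,128,35],[575.4+.8,32,35]]).round(1).tolist())
  k=cv2.cvtColor(d['image'],cv2.COLOR_RGB2GRAY) if 'image' in d else cv2.cvtColor(g['image'],cv2.COLOR_RGB2GRAY)
  u=w2p(d,[S[0],S[1],128])[0].astype(int);p=k[max(u[1]-20,0):u[1]+20,max(u[0]-20,0):u[0]+20]
  if p.size: ys,xs=np.nonzero(p<30);print('black',xs.mean()+u[0]-20,ys.mean()+u[1]-20,len(xs))
E
```

```text
27.35 [489.49731657  78.46163106 225.15065021]
wrist ball 0.73 [455.1, 160.2, 26.8, 11.5] [634.4  92.5  23. ]
wrist slug_a 0.45 [468.4, 61.2, 14.4, 12.2] [639.8 193.5  14. ]
wrist scoop 0.64 [439.8, 173.3, 89.4, 90.7] [613.3  81.1  40. ]
wrist expect grip top [[470.4 195.1]] back ends [[404.8, 126.2], [399.3, 216.3]]
black 452.4343891402715 191.8552036199095 221
scene ball 0.53 [299.5, 264.0, 19.7, 21.6] [634.   80.6  23. ]
scene scoop 0.85 [312.9, 249.3, 52.9, 67.3] [602.2  73.2  40. ]
scene expect grip top [[311.1 226.4]] back ends [[340.3, 268.1], [315.5, 228.9]]
black 310.625 237.5 216
top ball 0.54 [290.8, 163.2, 8.7, 13.9] [638.5  79.4  23. ]
top scoop 0.59 [299.6, 176.2, 19.1, 30.2] [603.2  55.   40. ]
top expect grip top [[285.1 168.1]] back ends [[270.0, 187.6], [308.8, 187.5]]
black 293.9375 175.03125 32
```

```bash
python3 - <<'E'
from workcell import ctrl
print(ctrl.close_job())
E
```

```text
the job is handed in; nothing more can be done
None
```

The job is handed in: the wire scoop stands in the clean bay with the ball in it, released and clear of the robot, and both slugs are still in the working bay, at about 27 s of the 51 s. I checked the final state only from camera detections, which matched the scoop standing level. Slug_a was last detected before release, and I did not view a final picture.

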